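Close the sewing unit's bed with the matching insert

ROBOT

A 6-joint arm with a two-finger parallel gripper is mounted at the origin on the work surface. World frame = base frame: x ahead of the robot, y to its left, z up, the work surface at z = 0. Lengths are in mm, angles in rad, forces in N, time in s.
With the tool pointing down it reaches from about 400 to 925 mm from the base axis. Payload 12.5 kg.
Tool frame: the origin (TCP) lies between the finger pads; the fingertips stand 11 mm ahead of it and the grasp point (between the pads) lies 8 mm behind it; y points along the fingers, x is the direction in which the jaws open and shut, and the axes are right-handed (so a half turn about y gives the same grasp; the last joint's range is limited). The gripper opens to 95 mm and grips with 3 to 60 N. Pads are 20 mm wide; open, the fingers measure 119 mm over their backs; the gripper's body (75 mm by 180 mm) begins 59 mm behind the grasp point.
Start: joints at [1.242, 0.491, 1.559, -0, 1.092, -0.106], TCP at [138.082, 609.573, 225.661] pointing down, gripper open.
Joint ranges: [-3.1, 3.1], [-0.84, 2.19], [0.05, 2.79], [-1.13, 4.28], [0.06, 2.93], [-2.69, 2.69]. Speed limits (rad/s): [2.22, 2.22, 2.79, 3.14, 3.14, 3.14].

INTERFACE

Orientations are given as [roll, pitch, yaw] about the fixed x, y, z axes, in that order (R = Rz(yaw) Ry(pitch) Rx(roll)).
In Python, from cell import env gives the robot as it stands.
- The arm moves only by the tool jog_arm, never from a script. Its argument "series" is a list of rows, each an object of numbers: "dx", "dy", "dz": the shift along the world's x, y, z in m; "rx", "ry", "rz": the turn, a rotation vector about the world's x, y, z in degrees; "gripper": the opening, from 0 (shut) to 1 (fully open). A call has 1 to 12 rows; each row shifts and turns the commanded pose from where the row before left it; what a row does not reach is not made up. A row lasts 1/10 s, in which the tool goes at most 50 mm and 8.59 degrees, less where a joint would pass 70% of its speed; a pose out of reach is approached as far as the arm can. A call is refused whole if a number of a shift passes 0.05 or a number of a turn 8.59, either way. A call with a gripper value outside its range is refused whole. The fingers move at their own pace and stop on an object; the grip force is fixed at half the most. Time passes only in rows, so rows that do not move let the fingers close. It gives the time, the measured TCP pose, the force and the opening at its end, in the units of the state.
- env.state(): the state, without advancing time (a new reading comes with each control period).
- env.read_camera(name): name is "scene" or "side" or "wrist"; returns the picture (400x640x3 uint8, red, green, blue); there is no depth.
- env.camera_info(name): a dict with "camera_matrix" (3x3 intrinsics, pixels), "R" (3x3) and "t" (3): a world point X has camera coordinates R X + t; the wrist camera has in their place "mount" (4x4, takes a point from camera to tool coordinates, whose origin is the TCP and whose axes are the tool frame's). Camera axes: x right, y down, z forward; pixel columns grow to the right and rows downward; lengths in mm; the calibration is good to about 2 mm. A picture is of the moment at which its call begins: read the wrist's pose just before it. camera_info takes no time and is no camera call.
- env.job_done(): hands the job in, once; it reports no verdict.
The state is a dict: "t": time; "joints": joint angles; "qvel": joint speeds; "tau": joint torques, N m; "eef_pos": TCP position; "tcp_rot": TCP orientation; "ft_force": force on the tool from outside, world axes, zero at the start; "moment": the same for the moment, N m; "opening": opening from 0.0 (shut) to 1.0 (fully open).
Only numpy, scipy, OpenCV 4.12 (cv2) and the standard library are available. Lean on these libraries where they do the work, as an engineer would, in place of code of your own. Each camera call takes 0.05 s, during which the arm holds its last target.

TASK

Close the rectangular recess in the sewing unit's white bed: of the three steel inserts lying on the bench, pick up the rectangular one that matches the recess by its black grip bar, lower it in squarely without dropping it, and press it down until its plate is fully home, flush with the bed, and stays there. Leave the round and the square insert where they lie.

Things in the scene. Friction and masses are not known exactly. Their poses are not given: they have to be found in the camera images.
- rect_insert: The matching insert, loose, about 0.2 kg: a rectangular steel plate 86 (x) x 52 (y) x 12 mm thick with an upright black grip bar on top at its centre, 44 long (x) x 18 thick (y) x 40 mm high, so 52 mm high in all. Origin at the centre of the plate's underside, z up. It lies flat on the bench at any of the three inserts' places and turned; either way round fits.
- recess (a point): Centre of the solid seat in the recess of the white bed (fixed block 210 x 180 x 34 mm high). z up, x along the long side. Seat 12 mm below the bed's top, 22 above the bench. Recess 106 (x) x 72 (y) mm, flaring in its upper 8 mm to 116 x 82. A 50 x 40 mm rubber cushion in it stands 6 mm above the seat, so a laid-in insert is 6 mm proud; about 10 N sinks it to the seat and friction keeps it down.
- round_insert: Wrong insert, loose: a round steel plate 86 mm across, 12 mm thick, with the same grip bar (44 x 18 x 40 mm high). Origin at the centre of its underside.
- square_insert: Wrong insert, loose: a square steel plate 88 x 88 mm, 12 mm thick, with the same grip bar (44 x 18 x 40 mm high). Origin at the centre of its underside.
Things that resemble listed ones, but are neither listed nor needed, are in the scene too. What is shaped like the rect_insert but purple is not meant.

How it is judged (in metres and radians):
At the end, for the whole second after the job is handed in: The rectangular insert rests released in the recess: within 15 mm of its centre, 15 degrees of its direction (either way round), underside within 2 mm of the seat (3 mm below at most), tilted under 3.4 degrees; the round and square inserts are within 30 mm of where they lay (horizontal distance between rect_insert and recess below 0.015 m and z of rect_insert in the frame of recess between -0.003 and 0.002 m and angle between the x axis of rect_insert and the x axis of recess, either way round below 0.27 rad and angle between rect_insert's own z axis and vertical below 0.06 rad and linear speed of rect_insert below 0.02 m/s and distance of each of round_insert, square_insert from where it was at the start of the episode below 0.03 m); the robot touches nothing.
It fails at once if the round insert is moved more than 30 mm (distance of round_insert from where it was at the start of the episode above 0.03 m).
It fails at once if the square insert is moved more than 30 mm (distance of square_insert from where it was at the start of the episode above 0.03 m).
It fails at once if the rectangular insert is dropped into the recess (falls free at more than 0.6 m/s, a drop of about 18 mm) (horizontal distance between rect_insert and recess below 0.06 m and linear speed of rect_insert above 0.6 m/s and contact force between rect_insert and the fingers below 0.1 N).
It also fails if it takes over 40 s, if anything falls off the work surface, if the arm or the gripper's body presses on something with over 40 N, if the wrist force passes 120 N, or if a joint passes its speed limit or range.

## Working session

There is one attempt and no reset: what is moved stays moved. The work goes in short steps, Python scripts to look and compute and a tool call to move; the robot and the scene stay as the last step left them, time stands still between calls to the robot, and variables do not carry over. Pictures are saved under pics/ and viewed, and the job is handed in when it is done.

Besides the shell and the picture viewer there is one more tool, called after "Emit:" by a JSON object that holds its "method" and its "body". jog_arm: Moves the arm, as the interface text tells. Its arguments: {"type":"object","properties":{"series":{"type":"array"}},"required":["series"]}

```bash
mkdir -p pics; ls
python3 - <<'E'
from cell import env
import cv2,json
s=env.state();print(s)
for n in("scene","side","wrist"):
    cv2.imwrite(f"pics/{n}0.png",env.read_camera(n)[:,:,::-1]);print(n,env.camera_info(n))
E
```

```text
pics
{'t': 0.0, 'joints': array([ 1.24240995e+00,  4.91553589e-01,  1.55945277e+00, -1.00305749e-05,
        1.09169714e+00, -1.05612669e-01]), 'qvel': array([ 0.0011594 , -0.00092136,  0.00053232, -0.00051771, -0.00068296,
        0.00053058]), 'tau': array([ 1.67682003e-03, -6.12674046e+01, -2.58189815e+01,  6.92848535e-02,
        4.81891294e-02, -1.04471821e-04]), 'eef_pos': array([137.99700657, 609.33609976, 225.06430762]), 'tcp_rot': array([-1.57068807e+00,  1.10559276e-03,  1.34802730e+00]), 'ft_force': array([-0.76546284,  0.50367089, -0.28222396]), 'moment': array([ 0.01298831, -0.01274676, -0.00580707]), 'opening': 1.001429734248676}
scene {'camera_matrix': array([[489.00685337,   0.        , 322.08580616],
       [  0.        , 489.00685337, 200.94408974],
       [  0.        ,   0.        ,   1.        ]]), 'R': array([[ 0.52365544,  0.85192819, -0.00182628],
       [ 0.55783119, -0.34450125, -0.75507831],
       [-0.64390166,  0.39438211, -0.65563207]]), 't': array([-230.70932018, -301.57656321, 1288.31766042])}
side {'camera_matrix': array([[453.54291744,   0.        , 
[... 155 characters left out ...]
 ,  0.01466951],
       [-0.10653281,  0.60762367, -0.7870478 ],
       [ 0.11245663, -0.77911035, -0.61671757]]), 't': array([517.20440819, 145.79002735, 918.9166686 ])}
wrist {'camera_matrix': array([[347.19477007,   0.        , 322.91214817],
       [  0.        , 347.19477007, 194.6283709 ],
       [  0.        ,   0.        ,   1.        ]]), 'mount': array([[ 9.99999990e-01,  7.50799660e-05, -1.21788154e-04,
         3.58741407e-01],
       [ 1.36817502e-04, -2.52915302e-01,  9.67488414e-01,
        -1.58936686e+02],
       [ 4.18369095e-05, -9.67488421e-01, -2.52915309e-01,
         7.10305565e+01],
       [ 0.00000000e+00,  0.00000000e+00,  0.00000000e+00,
         1.00000000e+00]])}
```

View pics/scene0.png

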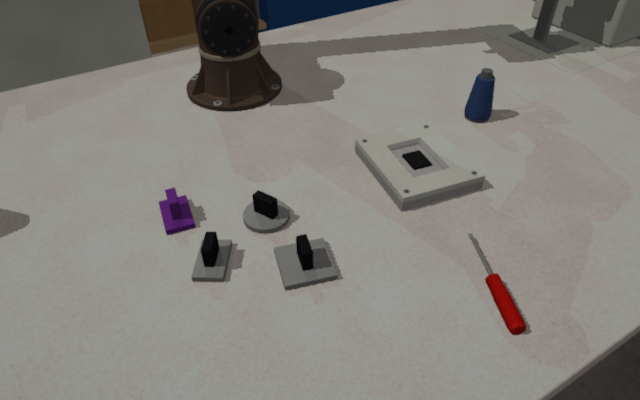

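View pics/side0.png

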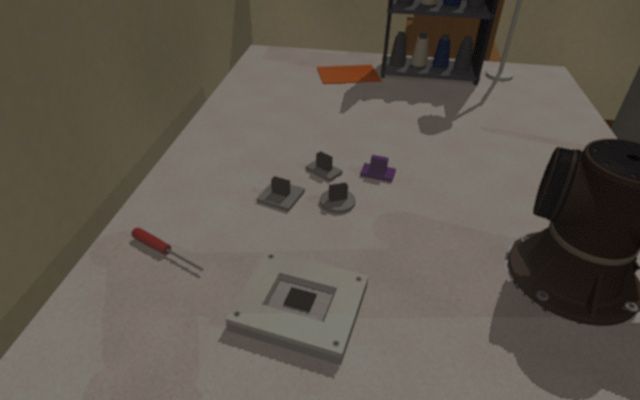

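View pics/wrist0.png

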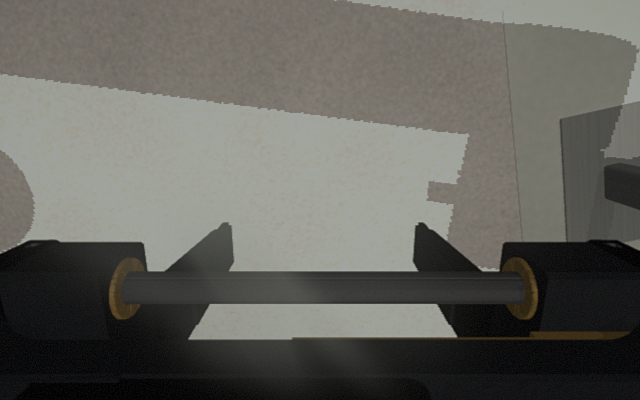

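The rect insert is at about (210,258) in the scene view, round at (266,213), square at (305,260) and the recess at (416,160). Next I'll zoom in for the corners.

Run:
```python
import cv2,numpy as np
a=cv2.imread('pics/scene0.png');b=cv2.imread('pics/side0.png')
def up(im,x,y,w,h,f):return cv2.resize(im[y:y+h,x:x+w],None,fx=f,fy=f,interpolation=cv2.INTER_CUBIC)
cv2.imwrite('pics/z1.png',up(a,150,180,200,120,4))
cv2.imwrite('pics/z2.png',up(a,345,115,150,100,5))
cv2.imwrite('pics/z3.png',up(b,225,140,180,80,4))
cv2.imwrite('pics/z4.png',up(b,225,240,150,120,5))
```

```text
(no output)
```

View pics/z1.png

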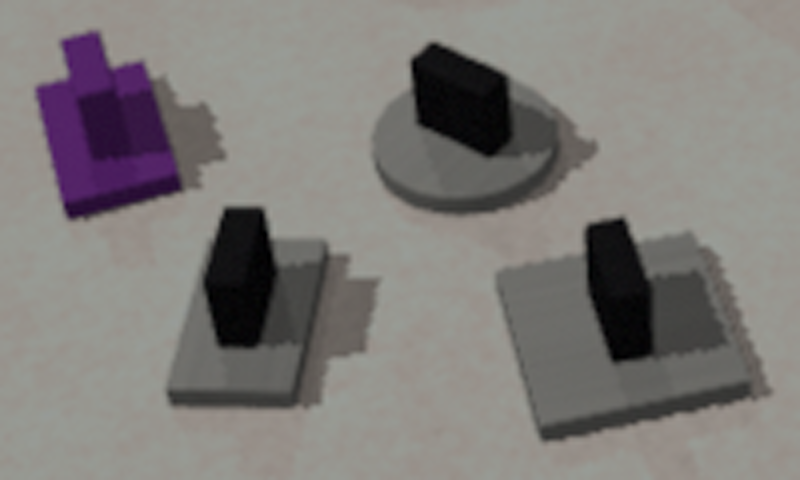

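View pics/z2.png

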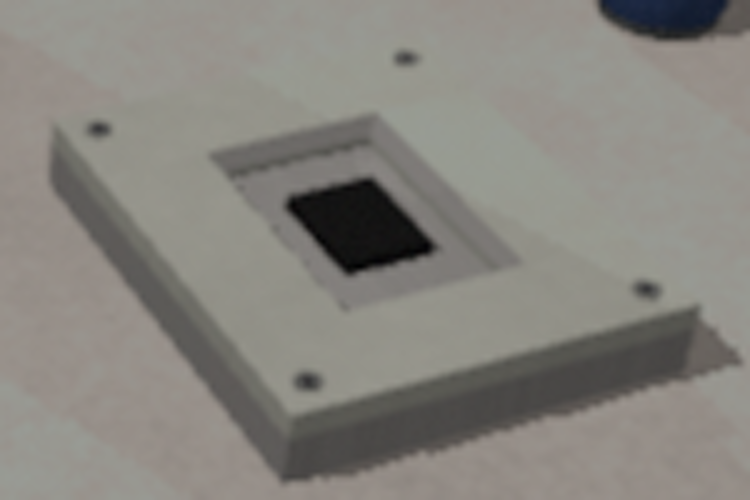

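View pics/z3.png

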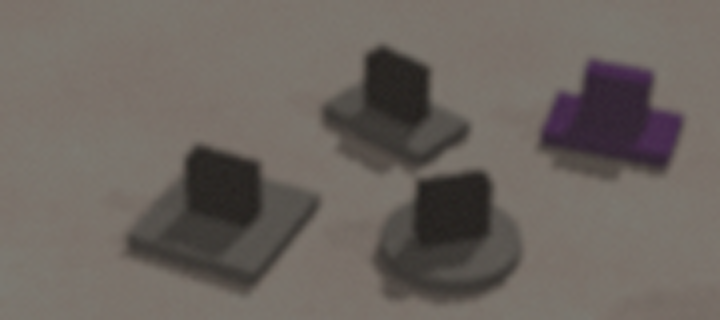

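View pics/z4.png

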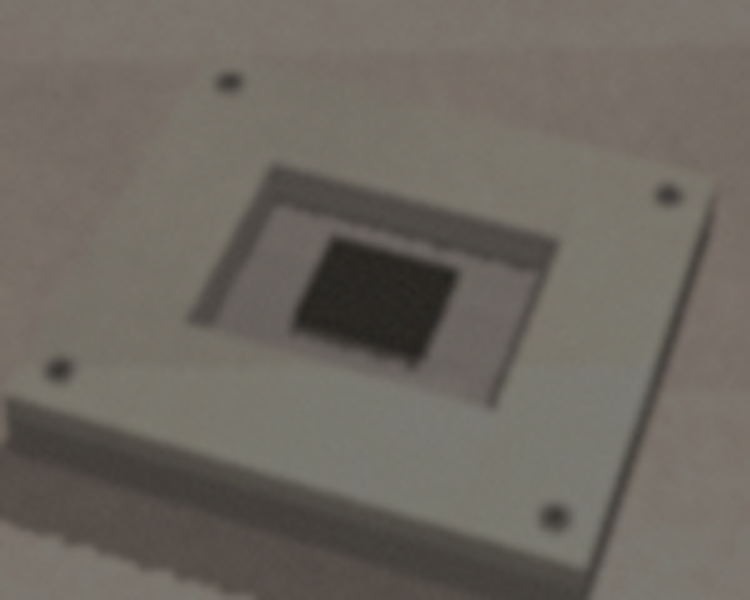

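```bash
cat > h.py <<'E'
import numpy as np
from cell import env
def ray(n,px,z):
    i=env.camera_info(n);K,R,t=map(np.array,(i['camera_matrix'],i['R'],i['t']))
    px=np.atleast_2d(px).astype(float)
    d=(np.c_[px,np.ones(len(px))]@np.linalg.inv(K).T)@R
    c=-R.T@t
    return c+d*((z-c[2])/d[:,2])[:,None]
def up(p,x,y,f): return (np.array(p,float)+.5)/f-.5+[x,y]
def rect(P):
    import cv2
    P=np.asarray(P)[:,:2]; c=P.mean(0); n=len(P)
    e=[(P[(i+1)%n]-P[i]) for i in range(n)]
    return c.round(1),[(round(float(np.hypot(*v)),1),round(float(np.degrees(np.arctan2(v[1],v[0]))),1)) for v in e]
E
python3 - <<'E'
from h import *
print('bed scr',rect(ray('scene',up([(98,129),(405,58),(648,289),(308,381)],345,115,5),34)))
print('bed side',rect(ray('side',up([(230,82),(669,195),(555,517),(59,370)],225,240,5),34)))
print('recess top scene',rect(ray('scene',up([(210,155),(378,114),(520,265),(345,310)],345,115,5),34)))
print('recess top side',rect(ray('side',up([(273,163),(557,240),(493,408),(190,322)],225,240,5),34)))
print('cushion',rect(ray('scene',up([(286,201),(373,178),(435,247),(349,273)],345,115,5),28)))
print('rect bartop',rect(ray('scene',up([(227,208),(264,208),(243,284),(207,281)],150,180,4),52)))
print('rect plate',rect(ray('scene',up([(212,240),(326,240),(295,392),(170,393)],150,180,4),12)))
print('rect plate side',rect(ray('side',up([(323,108),(362,80),(470,127),(420,158)],225,140,4),12)))
print('bartop side',rect(ray('side',up([(378,46),(429,66),(420,73),(366,54)],225,140,4),52)))
print('sq',rect(ray('scene',up([(497,270),(690,232),(750,385),(542,430)],150,180,4),12)))
print('round',ray('scene',up([(465,137)],150,180,4),12))
E
```

```text
bed scr (array([528.3, 172.1]), [(149.5, 80.1), (179.9, -9.4), (150.2, -99.8), (180.0, 170.4)])
bed side (array([526.9, 172.7]), [(179.8, 170.2), (149.8, 80.2), (180.1, -9.8), (149.9, -99.9)])
recess top scene (array([529.4, 171.4]), [(80.8, 80.6), (114.0, -11.2), (78.3, -100.2), (112.8, 170.0)])
recess top side (array([526.8, 173. ]), [(113.6, 169.8), (79.7, 80.9), (113.1, -9.7), (80.8, -98.8)])
cushion (array([531.9, 169.7]), [(41.6, 81.5), (51.2, -11.4), (40.8, -96.7), (52.5, 169.6)])
rect bartop (array([ 551.3, -282.8]), [(15.2, 58.3), (42.6, -33.3), (14.6, -128.0), (41.0, 147.6)])
rect plate (array([ 552.3, -282.6]), [(49.3, 58.3), (84.9, -31.9), (49.9, -121.1), (85.4, 147.7)])
rect plate side (array([ 548.8, -273.7]), [(43.1, -117.6), (89.1, 151.0), (48.8, 55.8), (83.9, -32.9)])
bartop side (array([ 547.6, -281.2]), [(40.2, 153.0), (10.4, 63.7), (40.8, -23.7), (12.7, -119.1)])
sq (array([ 638.8, -155.8]), [(85.1, 73.8), (89.4, -16.0), (85.1, -106.1), (89.6, 164.0)])
round [[ 501.57238952 -158.23911352   12.        ]]
```

Emit:
{"method": "jog_arm", "body": {"series": [{"dx": 0.036, "dy": -0.021, "gripper": 1}, {"dx": 0.036, "dy": -0.021}, {"dx": 0.036, "dy": -0.021}, {"dx": 0.036, "dy": -0.021}, {"dx": 0.036, "dy": -0.021}, {"dx": 0.036, "dy": -0.021}, {"dx": 0.036, "dy": -0.021}, {"dx": 0.036, "dy": -0.021}, {"dx": 0.036, "dy": -0.021}, {"dx": 0.036, "dy": -0.021}]}}

```text
$.series[0]: bad value
```

Emit:
{"method": "jog_arm", "body": {"series": [{"dx": 0.01, "dy": -0.04, "rz": -2}, {"dx": 0.01, "dy": -0.04, "rz": -2}, {"dx": 0.01, "dy": -0.04, "rz": -2}, {"dx": 0.01, "dy": -0.04, "rz": -2}, {"dx": 0.01, "dy": -0.04, "rz": -2}, {"dx": 0.01, "dy": -0.04, "rz": -2}, {"dx": 0.01, "dy": -0.04, "rz": -2}, {"dx": 0.01, "dy": -0.04, "rz": -2}, {"dx": 0.01, "dy": -0.04, "rz": -2}, {"dx": 0.01, "dy": -0.04, "rz": -1}]}}

```text
$.series[0]: bad value
```

Emit:
{"method": "jog_arm", "body": {"series": [{"dx": -0.006, "dy": -0.035}, {"dx": -0.006, "dy": -0.035}, {"dx": -0.006, "dy": -0.035}, {"dx": -0.006, "dy": -0.035}, {"dx": -0.006, "dy": -0.035}, {"dx": -0.006, "dy": -0.035}, {"dx": -0.006, "dy": -0.035}, {"dx": -0.006, "dy": -0.035}, {"dx": 0}, {"dx": 0}]}}

```text
$.series[0]: bad value
```

Emit:
{"method": "jog_arm", "body": {"series": [{"dx": 0.036, "dy": -0.021, "dz": 0, "rx": 0, "ry": 0, "rz": 0, "gripper": 1}]}}

```text
t: 0.25
eef_pos: [171.8, 589.7, 225.2]
tcp_rot: [-1.57, -0.0, 1.352]
ft_force: [1.1, 0.1, -0.1]
opening: 1.0
```

All keys are needed in each row.

Emit:
{"method": "jog_arm", "body": {"series": [{"dx": 0.036, "dy": -0.021, "dz": 0, "rx": 0, "ry": 0, "rz": 0, "gripper": 1}, {"dx": 0.036, "dy": -0.021, "dz": 0, "rx": 0, "ry": 0, "rz": 0, "gripper": 1}, {"dx": 0.036, "dy": -0.021, "dz": 0, "rx": 0, "ry": 0, "rz": 0, "gripper": 1}, {"dx": 0.036, "dy": -0.021, "dz": 0, "rx": 0, "ry": 0, "rz": 0, "gripper": 1}, {"dx": 0.036, "dy": -0.021, "dz": 0, "rx": 0, "ry": 0, "rz": 0, "gripper": 1}, {"dx": 0.036, "dy": -0.021, "dz": 0, "rx": 0, "ry": 0, "rz": 0, "gripper": 1}, {"dx": 0.036, "dy": -0.021, "dz": 0, "rx": 0, "ry": 0, "rz": 0, "gripper": 1}, {"dx": 0.036, "dy": -0.021, "dz": 0, "rx": 0, "ry": 0, "rz": 0, "gripper": 1}, {"dx": 0.036, "dy": -0.021, "dz": 0, "rx": 0, "ry": 0, "rz": 0, "gripper": 1}]}}

```text
t: 1.15
eef_pos: [499.4, 398.4, 225.5]
tcp_rot: [-1.57, 0.0, 1.348]
ft_force: [0.2, -0.4, 0.3]
opening: 1.002
```

Emit:
{"method": "jog_arm", "body": {"series": [{"dx": 0.01, "dy": -0.04, "dz": 0, "rx": 0, "ry": 0, "rz": -2, "gripper": 1}, {"dx": 0.01, "dy": -0.04, "dz": 0, "rx": 0, "ry": 0, "rz": -2, "gripper": 1}, {"dx": 0.01, "dy": -0.04, "dz": 0, "rx": 0, "ry": 0, "rz": -2, "gripper": 1}, {"dx": 0.01, "dy": -0.04, "dz": 0, "rx": 0, "ry": 0, "rz": -2, "gripper": 1}, {"dx": 0.01, "dy": -0.04, "dz": 0, "rx": 0, "ry": 0, "rz": -2, "gripper": 1}, {"dx": 0.01, "dy": -0.04, "dz": 0, "rx": 0, "ry": 0, "rz": -2, "gripper": 1}, {"dx": 0.01, "dy": -0.04, "dz": 0, "rx": 0, "ry": 0, "rz": -2, "gripper": 1}, {"dx": 0.01, "dy": -0.04, "dz": 0, "rx": 0, "ry": 0, "rz": -2, "gripper": 1}, {"dx": 0.01, "dy": -0.04, "dz": 0, "rx": 0, "ry": 0, "rz": -2, "gripper": 1}, {"dx": 0.01, "dy": -0.04, "dz": 0, "rx": 0, "ry": 0, "rz": -1.3, "gripper": 1}]}}

```text
t: 2.15
eef_pos: [598.2, -2.1, 225.6]
tcp_rot: [-1.571, -0.0, 1.01]
ft_force: [0.9, 0.2, 0.4]
opening: 0.997
```

Emit:
{"method": "jog_arm", "body": {"series": [{"dx": -0.006, "dy": -0.035, "dz": 0, "rx": 0, "ry": 0, "rz": 0, "gripper": 1}, {"dx": -0.006, "dy": -0.035, "dz": 0, "rx": 0, "ry": 0, "rz": 0, "gripper": 1}, {"dx": -0.006, "dy": -0.035, "dz": 0, "rx": 0, "ry": 0, "rz": 0, "gripper": 1}, {"dx": -0.006, "dy": -0.035, "dz": 0, "rx": 0, "ry": 0, "rz": 0, "gripper": 1}, {"dx": -0.006, "dy": -0.035, "dz": 0, "rx": 0, "ry": 0, "rz": 0, "gripper": 1}, {"dx": -0.006, "dy": -0.035, "dz": 0, "rx": 0, "ry": 0, "rz": 0, "gripper": 1}, {"dx": -0.006, "dy": -0.035, "dz": 0, "rx": 0, "ry": 0, "rz": 0, "gripper": 1}, {"dx": -0.006, "dy": -0.035, "dz": 0, "rx": 0, "ry": 0, "rz": 0, "gripper": 1}, {"dx": 0, "dy": 0, "dz": 0, "rx": 0, "ry": 0, "rz": 0, "gripper": 1}, {"dx": 0, "dy": 0, "dz": 0, "rx": 0, "ry": 0, "rz": 0, "gripper": 1}]}}

```text
t: 3.15
eef_pos: [549.7, -280.7, 225.2]
tcp_rot: [-1.57, -0.0, 1.01]
ft_force: [0.6, 1.0, 0.3]
opening: 0.997
```

```bash
cat >> h.py <<'E'
from scipy.spatial.transform import Rotation as Ro
def wray(s,px,z):
    i=env.camera_info('wrist');K=np.array(i['camera_matrix']);M=np.array(i['mount'])
    R=Ro.from_euler('xyz',s['tcp_rot']).as_matrix(); 
    px=np.atleast_2d(px).astype(float)
    d=np.c_[px,np.ones(len(px))]@np.linalg.inv(K).T@(R@M[:3,:3]).T
    c=R@M[:3,3]+s['eef_pos']
    return c+d*((z-c[2])/d[:,2])[:,None]
E
python3 - <<'E'
from h import *
import cv2,pickle
s=env.state();pickle.dump(s,open('s1.pkl','wb'));print(s['eef_pos'],s['tcp_rot'])
cv2.imwrite('pics/w1.png',env.read_camera('wrist')[:,:,::-1])
E
```

```text
[ 549.73442461 -280.74041365  225.2406594 ] [-1.56996917e+00 -2.85198034e-04  1.00961255e+00]
```

View pics/w1.png

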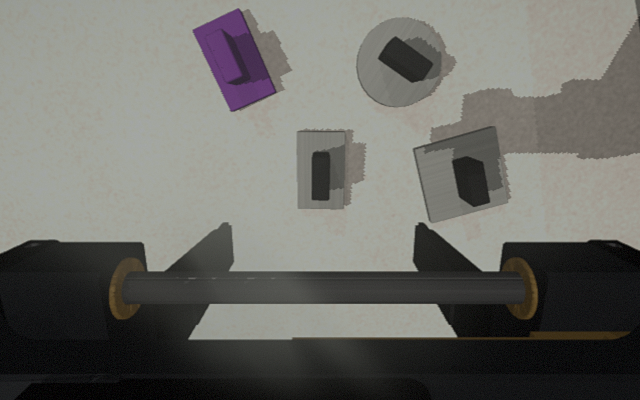

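The rect insert is centred near (321,170) and lies square to the jaws. Its plate corners are near (297,130) and (345,209).

Run:
```python
from h import *
import pickle,cv2
s=pickle.load(open('s1.pkl','rb'))
print(rect(wray(s,[(297.5,130),(345.5,130.5),(345.5,208),(297.5,208)],12)))
print('bar top',rect(wray(s,[(312,152),(330,152),(328.5,199.5),(312,199.5)],52)))
im=cv2.imread('pics/w1.png')
cv2.imwrite('pics/w1z.png',cv2.resize(im[115:225,270:390],None,fx=5,fy=5,interpolation=cv2.INTER_CUBIC))
```

```text
(array([ 547.9, -281. ]), [(50.7, 57.3), (85.5, -31.2), (53.7, -122.2), (86.0, 146.8)])
bar top (array([ 546.1, -280.7]), [(17.2, 57.8), (47.2, -33.7), (16.4, -122.2), (47.2, 147.4)])
```

View pics/w1z.png

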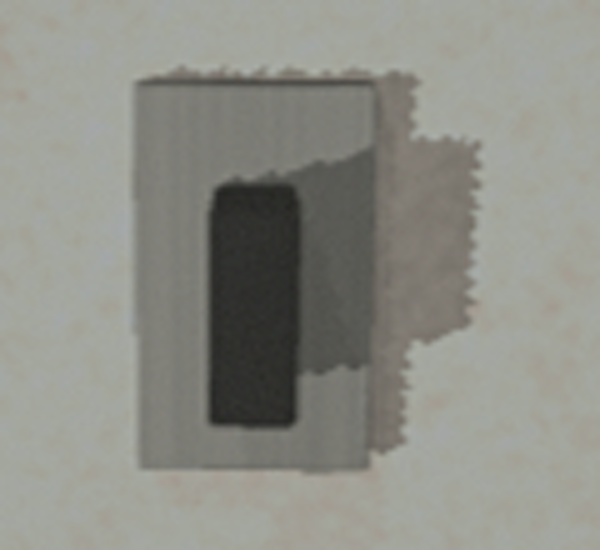

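Emit:
{"method": "jog_arm", "body": {"series": [{"dx": 0, "dy": 0, "dz": -0.04, "rx": 0, "ry": 0, "rz": 0, "gripper": 1}, {"dx": 0, "dy": 0, "dz": -0.04, "rx": 0, "ry": 0, "rz": 0, "gripper": 1}, {"dx": 0, "dy": 0, "dz": -0.04, "rx": 0, "ry": 0, "rz": 0, "gripper": 1}, {"dx": 0, "dy": 0, "dz": -0.03, "rx": 0, "ry": 0, "rz": 0, "gripper": 1}, {"dx": 0, "dy": 0, "dz": -0.025, "rx": 0, "ry": 0, "rz": 0, "gripper": 1}, {"dx": 0, "dy": 0, "dz": -0.015, "rx": 0, "ry": 0, "rz": 0, "gripper": 1}, {"dx": 0, "dy": 0, "dz": -0.006, "rx": 0, "ry": 0, "rz": 0, "gripper": 1}, {"dx": 0, "dy": 0, "dz": 0, "rx": 0, "ry": 0, "rz": 0, "gripper": 1}, {"dx": 0, "dy": 0, "dz": 0, "rx": 0, "ry": 0, "rz": 0, "gripper": 1}]}}

```text
t: 4.1
eef_pos: [550.7, -280.5, 30.8]
tcp_rot: [-1.572, -0.0, 1.011]
ft_force: [-0.2, -0.2, 0.1]
opening: 1.001
```

Emit:
{"method": "jog_arm", "body": {"series": [{"dx": 0, "dy": 0, "dz": 0, "rx": 0, "ry": 0, "rz": 0, "gripper": 0}, {"dx": 0, "dy": 0, "dz": 0, "rx": 0, "ry": 0, "rz": 0, "gripper": 0}, {"dx": 0, "dy": 0, "dz": 0, "rx": 0, "ry": 0, "rz": 0, "gripper": 0}, {"dx": 0, "dy": 0, "dz": 0, "rx": 0, "ry": 0, "rz": 0, "gripper": 0}, {"dx": 0, "dy": 0, "dz": 0, "rx": 0, "ry": 0, "rz": 0, "gripper": 0}, {"dx": 0, "dy": 0, "dz": 0, "rx": 0, "ry": 0, "rz": 0, "gripper": 0}, {"dx": 0, "dy": 0, "dz": 0, "rx": 0, "ry": 0, "rz": 0, "gripper": 0}, {"dx": 0, "dy": 0, "dz": 0, "rx": 0, "ry": 0, "rz": 0, "gripper": 0}, {"dx": 0, "dy": 0, "dz": 0, "rx": 0, "ry": 0, "rz": 0, "gripper": 0}, {"dx": 0, "dy": 0, "dz": 0, "rx": 0, "ry": 0, "rz": 0, "gripper": 0}]}}

```text
t: 5.1
eef_pos: [550.1, -280.5, 29.7]
tcp_rot: [-1.571, 0.0, 1.011]
ft_force: [-0.9, -1.2, -0.4]
opening: 0.215
```

Emit:
{"method": "jog_arm", "body": {"series": [{"dx": 0, "dy": 0, "dz": 0, "rx": 0, "ry": 0, "rz": 0, "gripper": 0}, {"dx": 0, "dy": 0, "dz": 0, "rx": 0, "ry": 0, "rz": 0, "gripper": 0}, {"dx": 0, "dy": 0, "dz": 0, "rx": 0, "ry": 0, "rz": 0, "gripper": 0}]}}

```text
t: 5.4
eef_pos: [550.1, -280.5, 29.7]
tcp_rot: [-1.571, -0.0, 1.011]
ft_force: [0.1, -1.2, 0.1]
opening: 0.189
```

Emit:
{"method": "jog_arm", "body": {"series": [{"dx": 0, "dy": 0, "dz": 0.01, "rx": 0, "ry": 0, "rz": 0, "gripper": 0}, {"dx": 0, "dy": 0, "dz": 0.02, "rx": 0, "ry": 0, "rz": 0, "gripper": 0}, {"dx": 0, "dy": 0, "dz": 0.03, "rx": 0, "ry": 0, "rz": 0, "gripper": 0}, {"dx": 0, "dy": 0, "dz": 0.03, "rx": 0, "ry": 0, "rz": 0, "gripper": 0}, {"dx": 0, "dy": 0, "dz": 0.03, "rx": 0, "ry": 0, "rz": 0, "gripper": 0}, {"dx": 0, "dy": 0, "dz": 0.02, "rx": 0, "ry": 0, "rz": 0, "gripper": 0}, {"dx": 0, "dy": 0, "dz": 0, "rx": 0, "ry": 0, "rz": 0, "gripper": 0}, {"dx": 0, "dy": 0, "dz": 0, "rx": 0, "ry": 0, "rz": 0, "gripper": 0}]}}

```text
t: 6.2
eef_pos: [549.8, -280.2, 169.5]
tcp_rot: [-1.571, -0.0, 1.011]
ft_force: [-0.6, 0.7, -1.1]
opening: 0.188
```

Run:
```python
from h import *
import cv2
s=env.state();print(s['eef_pos'],s['tcp_rot'],s['ft_force'],s['opening'])
cv2.imwrite('pics/s2.png',env.read_camera('scene')[:,:,::-1])
```

```text
[ 549.82707131 -280.16693375  169.49404683] [-1.57077757e+00 -1.78283022e-04  1.01123885e+00] [-0.56714919  0.66004931 -1.08320699] 0.1884177701001899
```

View pics/s2.png

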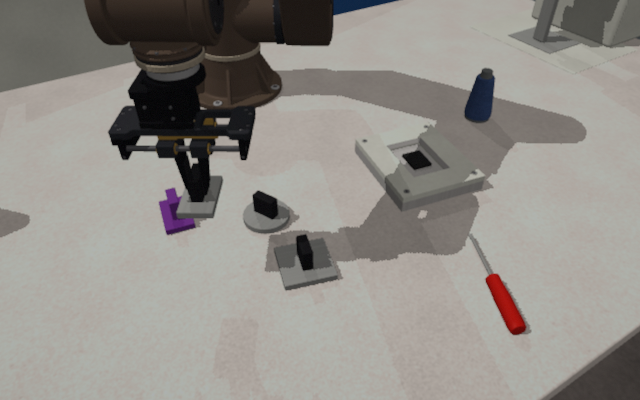

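Emit:
{"method": "jog_arm", "body": {"series": [{"dx": -0.002, "dy": 0.025, "dz": 0, "rx": 0, "ry": 0, "rz": 2, "gripper": 0}, {"dx": -0.002, "dy": 0.04, "dz": 0, "rx": 0, "ry": 0, "rz": 2, "gripper": 0}, {"dx": -0.002, "dy": 0.04, "dz": 0, "rx": 0, "ry": 0, "rz": 2, "gripper": 0}, {"dx": -0.002, "dy": 0.04, "dz": 0, "rx": 0, "ry": 0, "rz": 2, "gripper": 0}, {"dx": -0.002, "dy": 0.04, "dz": 0, "rx": 0, "ry": 0, "rz": 2, "gripper": 0}, {"dx": -0.002, "dy": 0.04, "dz": 0, "rx": 0, "ry": 0, "rz": 2, "gripper": 0}, {"dx": -0.002, "dy": 0.04, "dz": 0, "rx": 0, "ry": 0, "rz": 2, "gripper": 0}, {"dx": -0.002, "dy": 0.04, "dz": 0, "rx": 0, "ry": 0, "rz": 2, "gripper": 0}, {"dx": -0.002, "dy": 0.04, "dz": 0, "rx": 0, "ry": 0, "rz": 2, "gripper": 0}, {"dx": -0.002, "dy": 0.04, "dz": 0, "rx": 0, "ry": 0, "rz": 2, "gripper": 0}, {"dx": -0.002, "dy": 0.04, "dz": 0, "rx": 0, "ry": 0, "rz": 2, "gripper": 0}]}}

```text
t: 7.35
eef_pos: [527.3, 146.1, 168.3]
tcp_rot: [-1.569, 0.001, 1.396]
ft_force: [0.9, -0.7, -1.6]
opening: 0.186
```

Emit:
{"method": "jog_arm", "body": {"series": [{"dx": 0, "dy": 0.02, "dz": -0.02, "rx": 0, "ry": 0, "rz": 0.3, "gripper": 0}, {"dx": 0, "dy": 0.008, "dz": -0.03, "rx": 0, "ry": 0, "rz": 0, "gripper": 0}, {"dx": 0, "dy": 0, "dz": -0.02, "rx": 0, "ry": 0, "rz": 0, "gripper": 0}, {"dx": 0, "dy": 0, "dz": 0, "rx": 0, "ry": 0, "rz": 0, "gripper": 0}, {"dx": 0, "dy": 0, "dz": 0, "rx": 0, "ry": 0, "rz": 0, "gripper": 0}, {"dx": 0, "dy": 0, "dz": 0, "rx": 0, "ry": 0, "rz": 0, "gripper": 0}]}}

```text
t: 7.95
eef_pos: [528.5, 172.4, 100.3]
tcp_rot: [-1.572, -0.0, 1.4]
ft_force: [-0.3, -0.9, -1.1]
opening: 0.185
```

Run:
```python
from h import *
import cv2
s=env.state();print(s['eef_pos'],s['tcp_rot'],s['ft_force'],s['opening'])
a=env.read_camera('scene')[:,:,::-1];b=env.read_camera('side')[:,:,::-1]
cv2.imwrite('pics/s3.png',cv2.resize(a[40:220,330:510],None,fx=3.3,fy=3.3,interpolation=cv2.INTER_CUBIC))
cv2.imwrite('pics/d3.png',cv2.resize(b[160:370,200:400],None,fx=2.8,fy=2.8,interpolation=cv2.INTER_CUBIC))
```

```text
[528.47623233 172.38021797 100.31301516] [-1.57154464e+00 -3.71992794e-04  1.39993053e+00] [-0.27787981 -0.89213158 -1.0799342 ] 0.18506184079512297
```

View pics/s3.png

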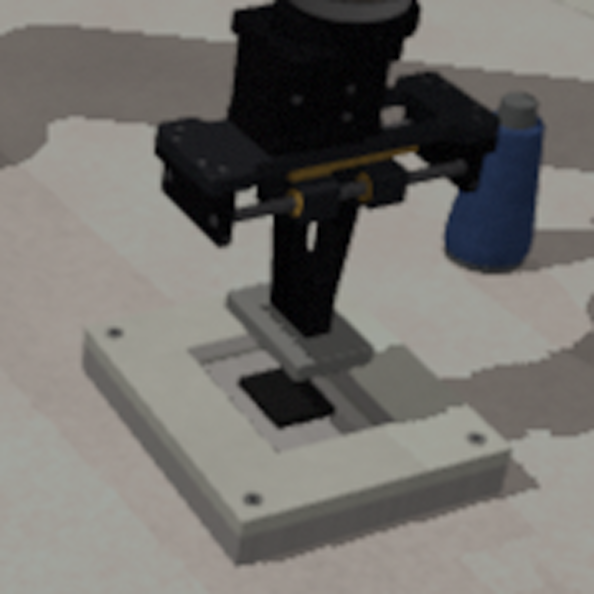

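View pics/d3.png

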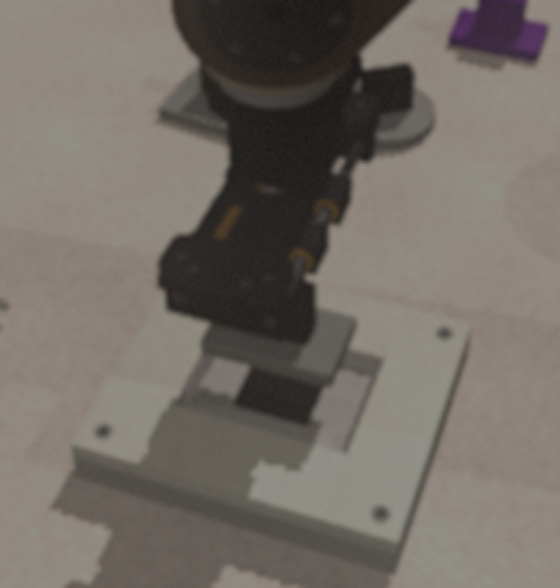

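Run:
```python
from h import *
f=3.3
p=up([(228,296),(373,351)],330,40,f);P=ray('scene',p,82.6);print(P,P.mean(0))
p=up([(302,370),(373,351)],330,40,f);P=ray('scene',p,82.6);d=P[1]-P[0];print(np.hypot(*d[:2]),np.degrees(np.arctan2(d[1],d[0])))
print('side',ray('side',up([(355,318),(205,340),(328,378)],200,160,2.8),82.6))
b=ray('scene',[(478,118)],0);print('spool base',b)
# spool height: top pixel above base
for z in(60,80,100,120):print(z,ray('scene',[(487,71)],z))
```

```text
[[488.60342844 150.80121944  82.6       ]
 [578.9117721  185.70200078  82.6       ]] [533.75760027 168.25161011  82.6       ]
47.873440952295574 81.63467472946826
side [[482.12636987 156.13281894  82.6       ]
 [570.99053157 189.90306924  82.6       ]
 [491.44498532 207.12431197  82.6       ]]
spool base [[451.37934906 430.2474731    0.        ]]
60 [[366.6996119  529.08835463  60.        ]]
80 [[393.72044373 495.14486793  80.        ]]
100 [[420.74127556 461.20138122 100.        ]]
120 [[447.7621074  427.25789451 120.        ]]
```

Emit:
{"method": "jog_arm", "body": {"series": [{"dx": -0.002, "dy": 0, "dz": -0.012, "rx": 0, "ry": 0, "rz": 0, "gripper": 0}, {"dx": 0, "dy": 0, "dz": -0.012, "rx": 0, "ry": 0, "rz": 0, "gripper": 0}, {"dx": 0, "dy": 0, "dz": -0.008, "rx": 0, "ry": 0, "rz": 0, "gripper": 0}, {"dx": 0, "dy": 0, "dz": -0.004, "rx": 0, "ry": 0, "rz": 0, "gripper": 0}, {"dx": 0, "dy": 0, "dz": -0.003, "rx": 0, "ry": 0, "rz": 0, "gripper": 0}, {"dx": 0, "dy": 0, "dz": 0, "rx": 0, "ry": 0, "rz": 0, "gripper": 0}]}}

```text
t: 8.65
eef_pos: [526.0, 172.6, 60.2]
tcp_rot: [-1.57, 0.0, 1.4]
ft_force: [0.1, -1.2, -0.2]
opening: 0.189
```

Emit:
{"method": "jog_arm", "body": {"series": [{"dx": 0, "dy": 0, "dz": -0.002, "rx": 0, "ry": 0, "rz": 0, "gripper": 0}, {"dx": 0, "dy": 0, "dz": -0.002, "rx": 0, "ry": 0, "rz": 0, "gripper": 0}, {"dx": 0, "dy": 0, "dz": 0, "rx": 0, "ry": 0, "rz": 0, "gripper": 0}]}}

```text
t: 8.95
eef_pos: [526.3, 172.6, 56.9]
tcp_rot: [-1.571, -0.0, 1.4]
ft_force: [0.1, 1.5, -1.1]
opening: 0.187
```

Emit:
{"method": "jog_arm", "body": {"series": [{"dx": 0, "dy": 0, "dz": -0.001, "rx": 0, "ry": 0, "rz": 0, "gripper": 0}, {"dx": 0, "dy": 0, "dz": -0.001, "rx": 0, "ry": 0, "rz": 0, "gripper": 0}, {"dx": 0, "dy": 0, "dz": 0, "rx": 0, "ry": 0, "rz": 0, "gripper": 0}]}}

```text
t: 9.25
eef_pos: [526.3, 172.6, 55.2]
tcp_rot: [-1.572, -0.0, 1.4]
ft_force: [-1.4, -1.1, 5.1]
opening: 0.191
```

Contact with the cushion, at the expected height. Now I press on toward the seat (TCP about 51.7).

Emit:
{"method": "jog_arm", "body": {"series": [{"dx": 0, "dy": 0, "dz": -0.001, "rx": 0, "ry": 0, "rz": 0, "gripper": 0}, {"dx": 0, "dy": 0, "dz": -0.001, "rx": 0, "ry": 0, "rz": 0, "gripper": 0}, {"dx": 0, "dy": 0, "dz": 0, "rx": 0, "ry": 0, "rz": 0, "gripper": 0}]}}

```text
t: 9.55
eef_pos: [526.3, 172.6, 53.2]
tcp_rot: [-1.572, -0.0, 1.4]
ft_force: [-1.0, -1.2, 5.9]
opening: 0.191
```

Emit:
{"method": "jog_arm", "body": {"series": [{"dx": 0, "dy": 0, "dz": -0.001, "rx": 0, "ry": 0, "rz": 0, "gripper": 0}, {"dx": 0, "dy": 0, "dz": -0.001, "rx": 0, "ry": 0, "rz": 0, "gripper": 0}, {"dx": 0, "dy": 0, "dz": 0, "rx": 0, "ry": 0, "rz": 0, "gripper": 0}]}}

```text
t: 9.85
eef_pos: [526.4, 172.6, 51.6]
tcp_rot: [-1.572, -0.0, 1.4]
ft_force: [-2.7, -0.7, 10.5]
opening: 0.189
```

Emit:
{"method": "jog_arm", "body": {"series": [{"dx": 0, "dy": 0, "dz": -0.001, "rx": 0, "ry": 0, "rz": 0, "gripper": 0}, {"dx": 0, "dy": 0, "dz": 0, "rx": 0, "ry": 0, "rz": 0, "gripper": 0}, {"dx": 0, "dy": 0, "dz": 0, "rx": 0, "ry": 0, "rz": 0, "gripper": 0}]}}

```text
t: 10.15
eef_pos: [526.4, 172.6, 51.6]
tcp_rot: [-1.572, -0.001, 1.4]
ft_force: [-5.3, -2.1, 23.9]
opening: 0.187
```

Force rose to 24 N with no further travel, so it's seated. I'll release, rise and look.

Emit:
{"method": "jog_arm", "body": {"series": [{"dx": 0, "dy": 0, "dz": 0, "rx": 0, "ry": 0, "rz": 0, "gripper": 0.6}, {"dx": 0, "dy": 0, "dz": 0, "rx": 0, "ry": 0, "rz": 0, "gripper": 0.6}, {"dx": 0, "dy": 0, "dz": 0, "rx": 0, "ry": 0, "rz": 0, "gripper": 0.6}, {"dx": 0, "dy": 0, "dz": 0, "rx": 0, "ry": 0, "rz": 0, "gripper": 0.6}, {"dx": 0, "dy": 0, "dz": 0, "rx": 0, "ry": 0, "rz": 0, "gripper": 0.6}, {"dx": 0, "dy": 0, "dz": 0, "rx": 0, "ry": 0, "rz": 0, "gripper": 0.6}, {"dx": 0, "dy": 0, "dz": 0, "rx": 0, "ry": 0, "rz": 0, "gripper": 0.6}]}}

```text
t: 10.85
eef_pos: [526.1, 172.6, 49.6]
tcp_rot: [-1.571, -0.0, 1.4]
ft_force: [0.0, 0.3, -0.7]
opening: 0.597
```

Emit:
{"method": "jog_arm", "body": {"series": [{"dx": 0, "dy": 0, "dz": 0.01, "rx": 0, "ry": 0, "rz": 0, "gripper": 0.6}, {"dx": 0, "dy": 0, "dz": 0.03, "rx": 0, "ry": 0, "rz": 0, "gripper": 0.6}, {"dx": 0, "dy": 0, "dz": 0.04, "rx": 0, "ry": 0, "rz": 0, "gripper": 0.6}, {"dx": 0, "dy": 0, "dz": 0.04, "rx": 0, "ry": 0, "rz": 0, "gripper": 0.6}, {"dx": 0, "dy": 0, "dz": 0.04, "rx": 0, "ry": 0, "rz": 0, "gripper": 0.6}, {"dx": 0, "dy": 0, "dz": 0.03, "rx": 0, "ry": 0, "rz": 0, "gripper": 0.6}, {"dx": 0, "dy": 0, "dz": 0, "rx": 0, "ry": 0, "rz": 0, "gripper": 0.6}, {"dx": 0, "dy": 0, "dz": 0, "rx": 0, "ry": 0, "rz": 0, "gripper": 0.6}]}}

```text
t: 11.65
eef_pos: [525.9, 172.5, 240.4]
tcp_rot: [-1.572, -0.001, 1.4]
ft_force: [0.3, -0.4, -0.4]
opening: 0.603
```

Run:
```python
from h import *
import cv2
s=env.state();print(s['eef_pos'],s['tcp_rot'],s['ft_force'],s['opening'])
a=env.read_camera('scene')[:,:,::-1];b=env.read_camera('side')[:,:,::-1]
cv2.imwrite('pics/s4.png',a)
cv2.imwrite('pics/s4z.png',cv2.resize(a[115:215,345:495],None,fx=5,fy=5,interpolation=cv2.INTER_CUBIC))
cv2.imwrite('pics/d4z.png',cv2.resize(b[240:360,225:375],None,fx=5,fy=5,interpolation=cv2.INTER_CUBIC))
```

```text
[525.90351953 172.54566059 240.43307752] [-1.57216464e+00 -5.88154246e-04  1.40041468e+00] [ 0.32737632 -0.39638497 -0.4492878 ] 0.603269168441688
```

View pics/s4z.png

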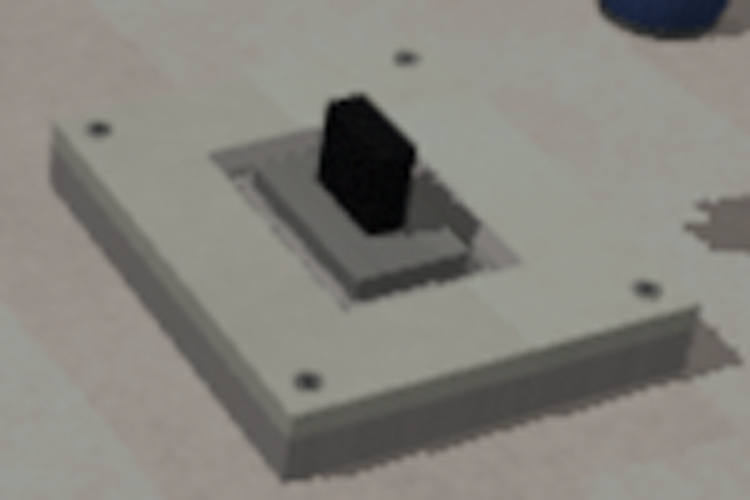

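View pics/d4z.png

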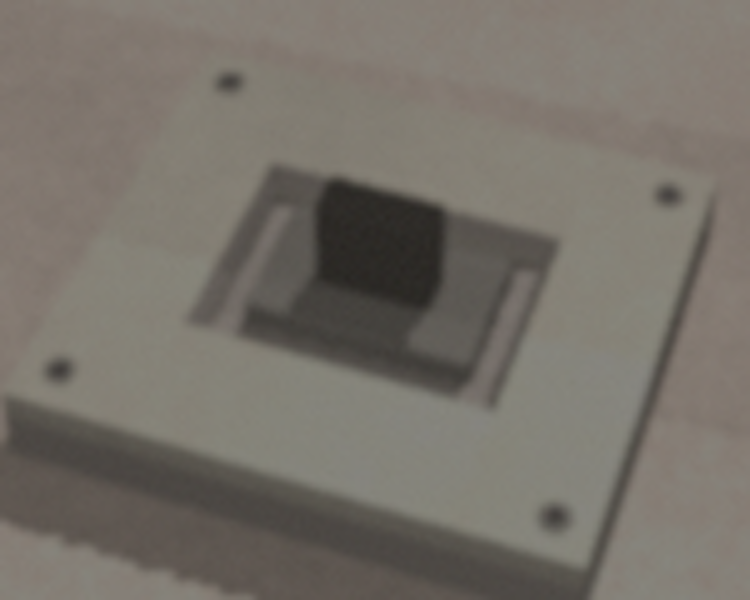

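View pics/s4.png

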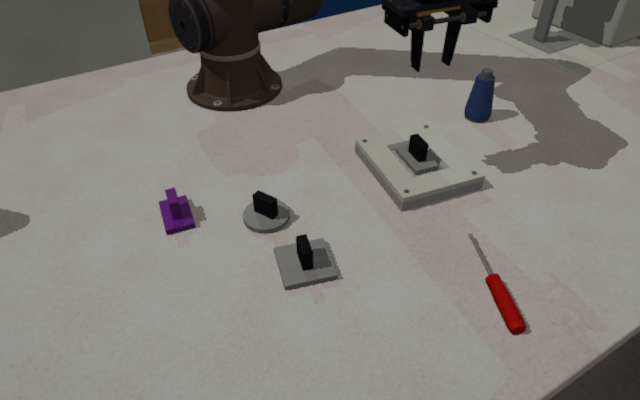

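Run:
```python
from h import *
import cv2
def P(n):
    i=env.camera_info(n);return np.array(i['camera_matrix'])@np.c_[i['R'],i['t']]
# corners: plate front-left(scene)=+x,-y? ; pair: scene (358,281)-> world max x low y ; side left... 
S=ray('scene',up([(256,172),(358,281),(472,245)],345,115,5),34);D=ray('side',up([(250,304),(470,364),(508,265)],225,240,5),34)
print(S,D)
# bar top corners scene / side, cast at z=74 and triangulated
a=up([(322,100),(362,95),(414,152),(372,162)],345,115,5)
b=up([(442,208),(335,180)],225,240,5)
print(rect(ray('scene',a,74)));print(ray('scene',a,74)); print(ray('side',b,74))
```

```text
[[486.96930302 150.59663855  34.        ]
 [566.58597705 138.55281849  34.        ]
 [572.18125202 192.37134764  34.        ]] [[569.6457985  191.68444247  34.        ]
 [487.87226157 204.96447088  34.        ]
 [480.90830939 158.33724703  34.        ]]
(array([528.8, 168.3]), [(16.9, 70.6), (42.8, -12.0), (18.6, -100.3), (45.5, 165.7)])
[[504.51640245 165.34232543  74.        ]
 [510.13054948 181.32599502  74.        ]
 [551.96664133 172.45157955  74.        ]
 [548.63106105 154.11574474  74.        ]]
[[503.73523019 170.82115482  74.        ]
 [543.36896143 164.13091563  74.        ]]
```

Both views put the plate level with the bed at the recess centre. As a firm check, I'll probe the bar top with closed fingertips: TCP about 85 at contact if home, about 91 if proud.

Emit:
{"method": "jog_arm", "body": {"series": [{"dx": 0.001, "dy": 0, "dz": -0.04, "rx": 0, "ry": 0, "rz": 0, "gripper": 0}, {"dx": 0, "dy": 0, "dz": -0.04, "rx": 0, "ry": 0, "rz": 0, "gripper": 0}, {"dx": 0, "dy": 0, "dz": -0.03, "rx": 0, "ry": 0, "rz": 0, "gripper": 0}, {"dx": 0, "dy": 0, "dz": -0.02, "rx": 0, "ry": 0, "rz": 0, "gripper": 0}, {"dx": 0, "dy": 0, "dz": -0.01, "rx": 0, "ry": 0, "rz": 0, "gripper": 0}, {"dx": 0, "dy": 0, "dz": 0, "rx": 0, "ry": 0, "rz": 0, "gripper": 0}, {"dx": 0, "dy": 0, "dz": 0, "rx": 0, "ry": 0, "rz": 0, "gripper": 0}, {"dx": 0, "dy": 0, "dz": 0, "rx": 0, "ry": 0, "rz": 0, "gripper": 0}, {"dx": 0, "dy": 0, "dz": 0, "rx": 0, "ry": 0, "rz": 0, "gripper": 0}, {"dx": 0, "dy": 0, "dz": 0, "rx": 0, "ry": 0, "rz": 0, "gripper": 0}]}}

```text
t: 12.75
eef_pos: [527.3, 172.6, 100.3]
tcp_rot: [-1.572, -0.0, 1.4]
ft_force: [-0.0, -0.3, -0.3]
opening: 0.003
```

Emit:
{"method": "jog_arm", "body": {"series": [{"dx": 0, "dy": 0, "dz": -0.005, "rx": 0, "ry": 0, "rz": 0, "gripper": 0}, {"dx": 0, "dy": 0, "dz": -0.003, "rx": 0, "ry": 0, "rz": 0, "gripper": 0}, {"dx": 0, "dy": 0, "dz": -0.002, "rx": 0, "ry": 0, "rz": 0, "gripper": 0}, {"dx": 0, "dy": 0, "dz": -0.001, "rx": 0, "ry": 0, "rz": 0, "gripper": 0}, {"dx": 0, "dy": 0, "dz": 0, "rx": 0, "ry": 0, "rz": 0, "gripper": 0}]}}

```text
t: 13.25
eef_pos: [527.0, 172.6, 88.4]
tcp_rot: [-1.57, 0.0, 1.4]
ft_force: [0.3, -0.6, -0.3]
opening: 0.001
```

No contact at 88, so it isn't 6 mm proud.

Emit:
{"method": "jog_arm", "body": {"series": [{"dx": 0, "dy": 0, "dz": -0.001, "rx": 0, "ry": 0, "rz": 0, "gripper": 0}, {"dx": 0, "dy": 0, "dz": -0.001, "rx": 0, "ry": 0, "rz": 0, "gripper": 0}, {"dx": 0, "dy": 0, "dz": 0, "rx": 0, "ry": 0, "rz": 0, "gripper": 0}]}}

```text
t: 13.55
eef_pos: [527.0, 172.6, 86.6]
tcp_rot: [-1.571, -0.0, 1.4]
ft_force: [0.0, 0.7, -0.1]
opening: 0.005
```

Emit:
{"method": "jog_arm", "body": {"series": [{"dx": 0, "dy": 0, "dz": -0.001, "rx": 0, "ry": 0, "rz": 0, "gripper": 0}, {"dx": 0, "dy": 0, "dz": -0.0005, "rx": 0, "ry": 0, "rz": 0, "gripper": 0}, {"dx": 0, "dy": 0, "dz": 0, "rx": 0, "ry": 0, "rz": 0, "gripper": 0}]}}

```text
t: 13.85
eef_pos: [527.1, 172.6, 85.3]
tcp_rot: [-1.571, -0.0, 1.4]
ft_force: [0.0, -0.5, 2.3]
opening: 0.005
```

Emit:
{"method": "jog_arm", "body": {"series": [{"dx": 0, "dy": 0, "dz": -0.001, "rx": 0, "ry": 0, "rz": 0, "gripper": 0}, {"dx": 0, "dy": 0, "dz": 0, "rx": 0, "ry": 0, "rz": 0, "gripper": 0}]}}

```text
t: 14.05
eef_pos: [527.1, 172.6, 85.3]
tcp_rot: [-1.572, -0.0, 1.4]
ft_force: [-4.0, -0.5, 15.3]
opening: 0.006
```

Contact is rigid at 85.3 and doesn't give under 15 N, so the plate is home. Next I'll retreat and take a last look.

Emit:
{"method": "jog_arm", "body": {"series": [{"dx": 0, "dy": 0, "dz": 0.01, "rx": 0, "ry": 0, "rz": 0, "gripper": 0}, {"dx": 0, "dy": 0, "dz": 0.03, "rx": 0, "ry": 0, "rz": 0, "gripper": 0}, {"dx": 0, "dy": 0, "dz": 0.04, "rx": 0, "ry": 0, "rz": 0, "gripper": 0}, {"dx": 0, "dy": 0, "dz": 0.04, "rx": 0, "ry": 0, "rz": 0, "gripper": 0}, {"dx": 0, "dy": 0, "dz": 0.04, "rx": 0, "ry": 0, "rz": 0, "gripper": 0}, {"dx": 0, "dy": 0, "dz": 0, "rx": 0, "ry": 0, "rz": 0, "gripper": 0}, {"dx": 0, "dy": 0, "dz": 0, "rx": 0, "ry": 0, "rz": 0, "gripper": 0}]}}

```text
t: 14.75
eef_pos: [527.0, 172.6, 244.8]
tcp_rot: [-1.572, -0.001, 1.4]
ft_force: [0.1, 0.0, -1.1]
opening: 0.008
```

Run:
```python
from h import *
import cv2
a=env.read_camera('scene')[:,:,::-1]
cv2.imwrite('pics/s5z.png',cv2.resize(a[115:215,345:495],None,fx=5,fy=5,interpolation=cv2.INTER_CUBIC))
print(np.abs(a[115:215,345:440].astype(int)-cv2.imread('pics/s4.png')[115:215,345:440]).mean())
```

```text
0.44859649122807016
```

View pics/s5z.png

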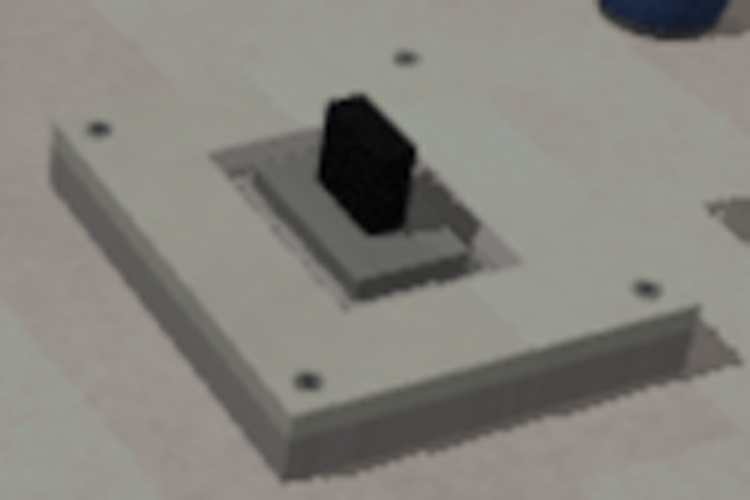

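The insert sits unchanged in the recess, with its bar at about (367,160) in the zoom, and the arm is clear.

```bash
python3 -c "
from cell import env
print(env.job_done())"
```

```text
the job is handed in; nothing more can be done
None
```

The rectangular insert is in the recess and pressed home, and the job was handed in at about 15 s; no verdict is reported.

- **What I did:** I picked the insert up by its grip bar, turned it about 22° to line up with the recess and lowered it while still gripped. I pressed it onto the seat, where the force reached 24 N with no further travel, then released it.
- **Seating check:** I probed the bar top with closed fingertips. Contact came with the tool centre at 85.3 mm, against about 85 expected if home and 91 if proud, and it did not give under 15 N.
- **Position check:** The pictures put the plate within about 3 mm of the recess centre and square with it. The two fixed cameras disagree by about 3–5 mm on absolute position.
- **Other inserts:** The round and square inserts look unmoved in the scene picture taken after release; I did not re-measure them.
- **Failed step:** The first move calls were refused because the rows lacked some keys. Nothing moved, and complete rows then worked.

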